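Open the square jar in the jar block

TASK

Open the square stoneware jar one-handed: stand it, lid on, fully down in the square pocket of the wooden jar block so that it cannot turn, then unscrew its tight metal lid anticlockwise until the thread lets go. Finish still gripping the lid, held level and still a couple of centimetres above the jar's open mouth, with the jar left fully down in the pocket. Do not tip the jar over, and leave everything else on the counter where it is.

Things in the scene. Friction and masses are not known exactly. Their poses are not given: they have to be found in the camera images.
- jar: square white stoneware jar, about 0.3 kg, standing upright. Body 56 x 56 mm, edges rounded, flat sides from 4 to 62 mm up, foot bevelled 3 mm all round; above, a low shoulder (66 mm up) and round neck; mouth 84 mm, lid top about 87 mm above the underside. Unbraced, it turns with the lid. Origin: centre of the underside; z up through the mouth; x, y square to the flat sides.
- jar_mouth (a point): centre of the jar's mouth, on its axis, 84 mm above its underside; axes as the jar's. On the neck are three short sloping ridges that the lid's three lugs catch under. The lid turned 45 to 60 degrees anticlockwise (seen from above) is free to lift straight off; at about 100 degrees the lugs meet the next ridges. Pulled before it is free, it lifts the jar too.
- lid: the square jar's round tinplate lid, 54 mm across, 18 mm high, knurled, about 40 g. Origin: centre of its open underside, z up through its top. Screwed on, its lower edge is about 69 mm above the jar's underside, 3 mm above the shoulder. Tight: a springy liner pushes its lugs up; breaking it loose takes some 0.2 to 0.5 N m, then it eases, and rises up to 3 mm by itself when free.
- jar_block: the jar block: pale beech, 100 mm (x) by 214 mm (y), 36 mm high, held fast to the counter by suction cups, with a square pocket in the middle and a round pocket 54 mm across at either end, all 27 mm deep. Origin: centre of its underside; z up, y along the block.
- pocket (a point): the centre of the floor of the block's square pocket, 9 mm above the counter, 27 mm below the block's top face; x and y square to the pocket's sides. The pocket is 58.5 mm square, for the jar's 56 mm; the jar fits in any of the four quarter turns.
- bowl: bystander: terracotta bowl, 180 mm across, 75 mm high, origin at the centre of its underside.
- spatula: bystander: wooden spatula, 290 mm long, lying across the bowl's rim; origin under its middle, x towards the blade.
- mixer: bystander: white hand mixer, about 200 x 85 x 155 mm, lying on its flat underside, handle up; origin at the centre of the underside, x towards its nose.
- beater_a: bystander: stainless beater, 165 mm long, 33 mm high as it lies; origin below the root of its loops, x towards the loops.
- beater_b: bystander: the other beater, the same.
- canister: bystander: tall clear plastic canister, 104 x 104 mm, 230 mm high, white lid with a round push button; origin at the centre of its underside.
- round_jar: bystander: round white stoneware jar, 68 mm across, 94 mm high with its metal lid; origin at the centre of its underside.

How it is judged:
By the outcome, as a careful person would: the job done as asked, in the order asked, and still so for the second after the job is handed in, while the arm keeps its last pose, push and grip.
It also fails if it takes over 50 s, if anything falls off the work surface, if the arm or the gripper's body presses on something with over 40 N, if the wrist force passes 120 N, or if a joint passes its speed limit or range.

ROBOT

A 7-joint arm with a two-finger parallel gripper is mounted at the origin on the work surface. World frame = base frame: x ahead of the robot, y to its left, z up, the work surface at z = 0. Lengths are in m, angles in rad, forces in N, time in s.
With the tool pointing down it reaches from about 0.425 to 0.925 m from the base axis. Payload 6.8 kg.
Tool frame: the origin (TCP) lies on the front face of the gripper's body, between the roots of the fingers; the fingertips stand 73 mm ahead of it and the grasp point (between the pads) lies 54 mm ahead of it; z points along the fingers, y is the direction in which the jaws open and shut (so a half turn about z gives the same grasp; the last joint's range is limited). The gripper opens to 85 mm and grips with 20 to 120 N. Pads are 22 mm wide; open, the fingers measure 114 mm over their backs; the gripper's body (76 mm by 85 mm) begins 54 mm behind the grasp point. The pads swing forward as they close: fully open they stand 13 mm farther back than shut.
Start: joints at [-1.266, 0.477, 0.022, 1.555, -0.011, 1.109, -0.083], TCP at [0.271, 0.618, 0.304] pointing down, gripper open.
Joint ranges: [-2.96, 2.96], [-0.34, 2.1], [-1.41, 1.46], [0.24, 2.44], [-1.37, 4.51], [0.17, 1.92], [-2.96, 2.96]. Speed limits (rad/s): [2.39, 2.39, 3.14, 3.14, 3.14, 3.14, 3.14].

INTERFACE

Orientations are given as a rotation vector (axis times angle).
In Python, from bench import * gives the robot as it stands.
- The arm moves only by the tool jog_arm, never from a script. Its argument "plan" is a list of rows, each a list of 2 entries, a list of its own where there are three numbers: the shift along the world's x, y, z in cm, then the turn about the world's z in rad. In form: [[[tx, ty, tz], twist], ...]. A call has 1 to 12 rows; each row shifts and turns the commanded pose from where the row before left it; what a row does not reach is not made up. A row lasts 1/10 s, in which the tool goes at most 50 mm and 8.59 degrees, less where a joint would pass 70% of its speed; a pose out of reach is approached as far as the arm can. A call is refused whole if a number of a shift passes 5 or a number of a turn 0.15, either way. A call with a gripper value outside its range is refused whole. "hand" is the finger opening in cm, from 0 to 8.54, set as the call begins (left out, the last holds). The fingers move at their own pace and stop on an object; "grip_force" is the grip in N (left out, the last holds). Time passes only in rows, so rows that do not move let the fingers close. It gives the time, the measured TCP pose, the force and the opening at its end, in the units of the state.
- get_obs(): the state, without advancing time (a new reading comes with each control period).
- grab_frame(name): name is "scene" or "side" or "wrist"; returns the picture (384x512x3 uint8, red, green, blue); there is no depth.
- get_calibration(name): a dict with "intrinsics" (3x3 intrinsics, pixels), "k1" (the pictures are not rectified: a ray, as slopes to the right and down, at radius r is drawn at 1 + k1 r^2 times it, then the intrinsics apply), "xyz" and "orientation" of the camera in the world. Camera axes: x right, y down, z forward; pixel columns grow to the right and rows downward; lengths in m; the calibration is good to about 2 mm. A picture is of the moment at which its call begins: read the wrist's pose just before it. get_calibration takes no time and is no camera call; for the wrist camera it gives the pose at the moment of the call.
- hand_in(): hands the job in, once; it reports no verdict.
The state is a dict: "clock": time; "joints": joint angles; "qvel": joint speeds; "tau": joint torques, N m; "tcp_pos": TCP position; "orientation": TCP orientation; "contact_force": force on the tool from outside, world axes, zero at the start; "moment": the same for the moment, N m; "grip_width": finger opening in m.
Only numpy, scipy, OpenCV 4.12 (cv2) and the standard library are available. Lean on these libraries where they do the work, as an engineer would, in place of code of your own. Each camera call takes 0.05 s, during which the arm holds its last target. There are 200 camera calls.

## Working session

There is one attempt and no reset: what is moved stays moved. The work goes in short steps, Python scripts to look and compute and a tool call to move; the robot and the scene stay as the last step left them, time stands still between calls to the robot, and variables do not carry over. Pictures are saved under pics/ and viewed, about 8 in all and at most 12, crops included, and the job is handed in when it is done.

Besides the shell and the picture viewer there is one more tool, called after "Emit:" in YAML: its name, and indented under it one key for each argument. jog_arm: Moves the arm, as the interface text tells. Its arguments: {"type":"object","properties":{"plan":{"type":"array","items":{"type":"array"}},"hand":{"type":"number"},"grip_force":{"type":"number"}},"required":["plan"]}

```bash
mkdir -p pics; ls; python3 - <<'E'
from bench import *
import cv2,numpy as np
o=get_obs();print({k:np.round(v,3) for k,v in o.items()})
fs=[]
for n in("scene","side","wrist"):
    c=get_calibration(n);f=grab_frame(n);print(n,c)
    cv2.imwrite(f"pics/{n}0.png",f[:,:,::-1])
E
```

```text
pics
{'clock': np.float64(0.0), 'joints': array([-1.266,  0.478,  0.022,  1.556, -0.011,  1.109, -0.083]), 'qvel': array([ 0.   ,  0.001,  0.   , -0.001, -0.003, -0.   ,  0.   ]), 'tau': array([ 0.0000e+00, -5.9645e+01,  1.6080e+00, -2.8120e+01,  1.3000e-02,
        9.0000e-03,  0.0000e+00]), 'tcp_pos': array([0.271, 0.618, 0.303]), 'orientation': array([-6.440e-01, -3.075e+00,  3.000e-03]), 'contact_force': array([ 0.311, -0.022,  0.379]), 'moment': array([0.005, 0.045, 0.01 ]), 'grip_width': np.float64(0.085)}
scene {'intrinsics': array([[389.64127618,   0.        , 250.03875439],
       [  0.        , 389.64127618, 189.3630081 ],
       [  0.        ,   0.        ,   1.        ]]), 'k1': -0.03264065260464776, 'xyz': array([1.60933369, 0.1026662 , 0.71572424]), 'orientation': array([-1.55956419, -1.72927553,  0.93414572])}
side {'intrinsics': array([[494.55267995,   0.        , 257.86718545],
       [  0.        , 494.55267995, 196.98820222],
       [  0.        ,   0.        ,   1.        ]]), 'k1': -0.055427009387462034, 'xyz': array([-0.03957723, -0.79900572,  0.96934702]), 'orientation': array([-2.16830587,  0.79979468, -0.36095188])}
wrist {'intrinsics': array([[328.99615254,   0.        , 252.76908057],
       [  0.        , 328.99615254, 194.17604016],
       [  0.        ,   0.        ,   1.        ]]), 'k1': -0.05563657009359773, 'xyz': array([0.19778827, 0.65008571, 0.37233507]), 'orientation': array([2.39805047, 1.57001068, 0.24851975])}
```

View pics/scene0.png

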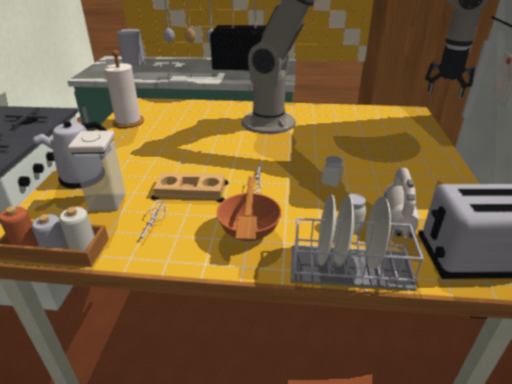

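View pics/side0.png

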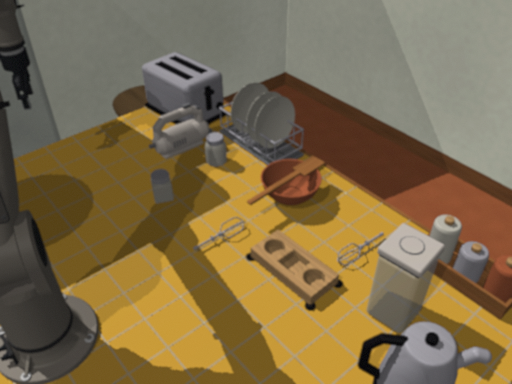

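```bash
python3 - <<'E'
import cv2,numpy as np
s=cv2.imread('pics/scene0.png');d=cv2.imread('pics/side0.png')
a=cv2.resize(s[150:240,310:410],(400,360),interpolation=2);b=cv2.resize(d[120:210,135:235],(400,360),interpolation=2)
c=cv2.resize(s[165:210,140:240],(400,180),interpolation=2);e=cv2.resize(d[225:315,240:350],(293,240),interpolation=2)
im=np.zeros((600,800,3),np.uint8);im[:360,:400]=a;im[:360,400:]=b;im[360:540,:400]=c;im[360:600,400:693]=e
cv2.imwrite('pics/crop.png',im)
E
```

```text
(no output)
```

View pics/crop.png

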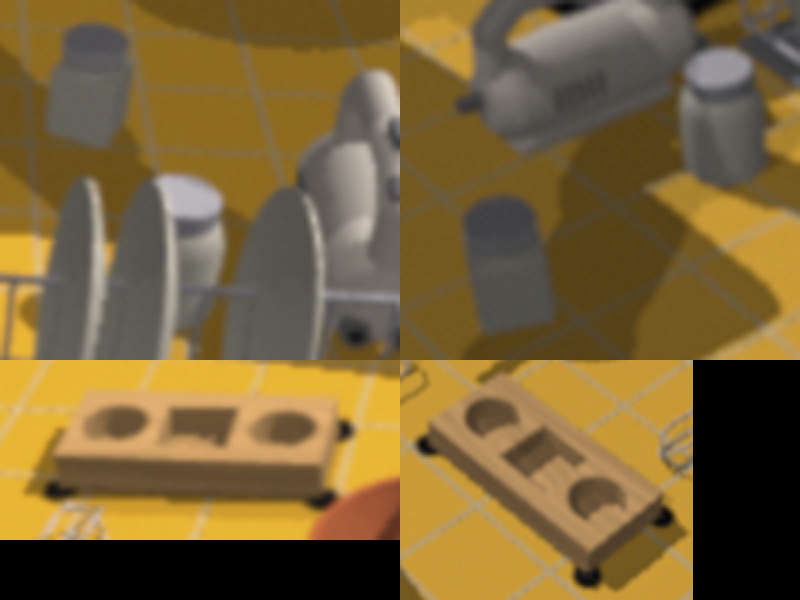

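```bash
cat > h.py <<'E'
from bench import *
import cv2,numpy as np
from scipy.spatial.transform import Rotation as R
def ray(c,uv):
    K=c["intrinsics"];uv=np.atleast_2d(uv).astype(float)
    d=(uv-K[:2,2])/K[0,0];x=d.copy()
    for _ in range(20): x=d/(1+c["k1"]*(x**2).sum(1,keepdims=True))
    return R.from_rotvec(c["orientation"]).apply(np.c_[x,np.ones(len(x))])
def onz(c,uv,z):
    r=ray(c,uv);return (c["xyz"]+r*((z-c["xyz"][2])/r[:,2:]))[:,:2]
def proj(c,P):
    p=R.from_rotvec(c["orientation"]).inv().apply(np.atleast_2d(P)-c["xyz"]);s=p[:,:2]/p[:,2:]
    s=s*(1+c["k1"]*(s**2).sum(1,keepdims=True));return s*c["intrinsics"][0,0]+c["intrinsics"][:2,2]
def state():
    o=get_obs();print({k:np.round(o[k],4).tolist() for k in("clock","joints","tcp_pos","orientation","contact_force","moment","grip_width")})
    M=R.from_rotvec(o["orientation"]).as_matrix();print("jaw yaw",np.degrees(np.arctan2(M[1,1],M[0,1])),"tilt",np.round(M[:,2],4));return o
E
python3 - <<'E'
from h import *
state()
A=lambda p,o,s:np.array(o)+np.array(p,float)/s
sc=get_calibration("scene");sd=get_calibration("side")
print("lidtop",onz(sc,A([96,43],[310,150],4)-.5+.125,.087),onz(sd,A([100,218],[135,120],4)-.4,.087))
print("bottom corners scene",onz(sc,A([[48,132],[103,146],[126,120]],[310,150],4)-.4,.003))
print("bottom side",onz(sd,A([[86,333],[153,317]],[135,120],4)-.4,.003))
k=100*1.0
print("block scene top",onz(sc,A([[84,390-360],[334,399-360],[325,467-360],[55,457-360]],[140,165],4)-.4,.036))
f=293/110
print("block side top",onz(sd,A([[100,15],[262,137],[190,195],[30,64]],[240,225],f)-.4,.036))
E
```

```text
{'clock': 0.15, 'joints': [-1.2661, 0.4776, 0.0224, 1.5562, -0.0115, 1.1093, -0.0831], 'tcp_pos': [0.2707, 0.618, 0.3032], 'orientation': [-0.6438, -3.0748, 0.0021], 'contact_force': [0.1265, -0.6093, -0.5822], 'moment': [0.0165, 0.0092, -0.0265], 'grip_width': 0.0854}
jaw yaw 66.34901657374536 tilt [-4.0e-04 -1.3e-03 -1.0e+00]
lidtop [[0.48202981 0.24663039]] [[0.46863089 0.2408148 ]]
bottom corners scene [[0.48819389 0.21514629]
 [0.50560734 0.25966214]
 [0.4630155  0.28207534]]
bottom side [[0.435949   0.22867866]
 [0.48356244 0.21152363]]
block scene top [[ 0.52400433 -0.32737189]
 [ 0.51914718 -0.11398376]
 [ 0.6198046  -0.10420197]
 [ 0.62578057 -0.31979828]]
block side top [[ 0.60776001 -0.11314934]
 [ 0.61406726 -0.32744095]
 [ 0.51742793 -0.33112579]
 [ 0.51136876 -0.11899765]]
```

Emit:
jog_arm:
  plan:
    - [[2.2, -4.1, 0], 0]
    - [[2.2, -4.1, 0], 0]
    - [[2.2, -4.1, 0], 0]
    - [[2.2, -4.1, 0], 0]
    - [[2.2, -4.1, 0], 0]
    - [[2.2, -4.1, 0], 0]
    - [[2.2, -4.1, 0], 0]
    - [[2.2, -4.1, 0], 0]
    - [[2.2, -4.1, 0], 0]
    - [[0, 0, 0], 0]
    - [[0, 0, 0], 0]

```text
clock: 1.25
tcp_pos: [0.4692, 0.2482, 0.3038]
orientation: [-0.648, -3.074, 0.0]
contact_force: [-0.7, -0.1, 0.3]
grip_width: 0.0854
```

```bash
python3 - <<'E'
from h import *
state();c=get_calibration("wrist");print(c["xyz"],R.from_rotvec(c["orientation"]).as_matrix()[:,2])
f=grab_frame("wrist");cv2.imwrite("pics/w1.png",f[:,:,::-1])
print(proj(c,[[.475,.244,.087],[.475,.244,0]]))
cv2.imwrite("pics/w1b.png",cv2.resize(f[:,:,::-1],(800,600),interpolation=2))
E
```

```text
{'clock': 1.25, 'joints': [-0.7468, 0.2392, 0.1687, 1.909, -0.0475, 0.9973, 0.5979], 'tcp_pos': [0.4692, 0.2482, 0.3038], 'orientation': [-0.6485, -3.0737, 0.0001], 'contact_force': [-0.7354, -0.0889, 0.3462], 'moment': [0.0277, 0.0202, -0.0217], 'grip_width': 0.0854}
jaw yaw 66.1728480585762 tilt [-2.e-04 -0.e+00 -1.e+00]
[0.39641934 0.28046465 0.37317694] [ 0.28411562 -0.12473481 -0.95064165]
[[250.78069225 187.06557807]
 [251.18705265 165.34671924]]
```

View pics/w1b.png

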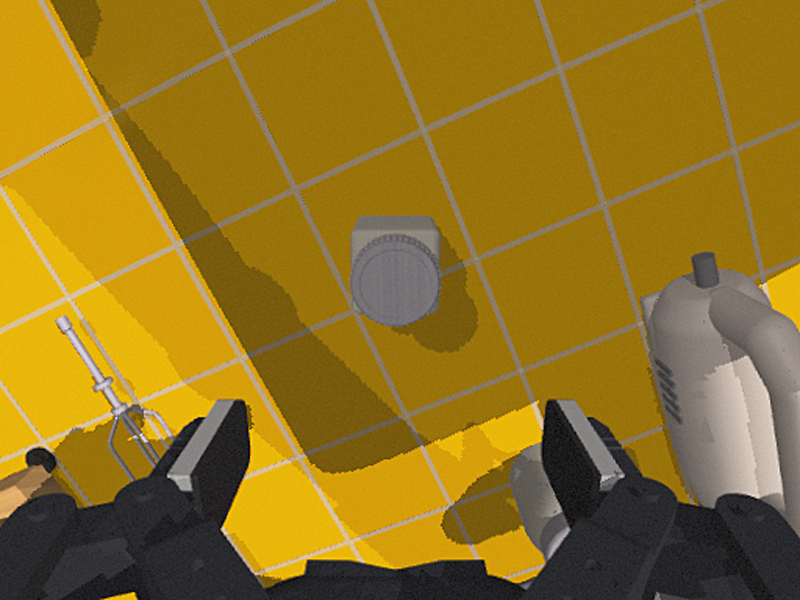

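```bash
python3 - <<'E'
from h import *
c=get_calibration("wrist");f=cv2.imread("pics/w1.png");h=cv2.cvtColor(f,cv2.COLOR_BGR2HSV)
m=((h[...,1]<90)).astype(np.uint8);m[:130]=0;m[215:]=0;m[:,:215]=0;m[:,295:]=0
m=cv2.morphologyEx(m,cv2.MORPH_OPEN,np.ones((9,9)))
cnt=max(cv2.findContours(m,0,1)[0],key=cv2.contourArea);p=cnt[:,0,:].astype(float)
print(cv2.boundingRect(cnt))
# lid: lower contour rows
q=onz(c,p[p[:,1]>182],.087)
A=np.c_[2*q,np.ones(len(q))];s=np.linalg.lstsq(A,(q**2).sum(1),rcond=None)[0];print("lid",s[:2],np.sqrt(s[2]+s[0]**2+s[1]**2),len(q))
# far edge (bottom foot or shoulder?)
t=p[(p[:,1]<142)&(abs(p[:,0]-253)<18)];print(t[:,1].min(),t[:,1].max(),len(t))
for z in(.004,.062):
  w=onz(c,t,z);v=np.linalg.svd(w-w.mean(0))[2][0];print(z,w.mean(0),np.degrees(np.arctan2(v[1],v[0])))
for side in(-1,1):
  for y0,y1 in((146,158),):
    t=p[(p[:,1]>y0)&(p[:,1]<y1)&(np.sign(p[:,0]-253)==side)]
    w=onz(c,t,.062);v=np.linalg.svd(w-w.mean(0))[2][0];print(side,t.mean(0),w.mean(0),np.degrees(np.arctan2(v[1],v[0])))
print("roundjar",onz(c,np.array([[540,500]])/1.5625,.05))
E
```

```text
(224, 138, 58, 71)
lid [0.46889553 0.24922907] 0.027170102833383978 88
138.0 138.0 35
0.004 [0.44549359 0.26049527] -113.5977582310028
0.062 [0.4376633  0.26383321] -113.5977582310028
-1 [224.36363636 152.        ] [0.43894836 0.23339831] -33.84800362715789
1 [280.63636364 152.        ] [0.46048949 0.28270243] 166.63415384950756
roundjar [[0.68211583 0.27820963]]
```

Emit:
jog_arm:
  plan:
    - [[0, 0.1, -4], 0]
    - [[0, 0, -4], 0]
    - [[0, 0, -4], 0]
    - [[0, 0, -4], 0]
    - [[0, 0, -3], 0]
    - [[0, 0, -1], 0]
    - [[0, 0, 0], 0]
    - [[0, 0, 0], 0]

```text
clock: 2.1
tcp_pos: [0.4692, 0.2514, 0.105]
orientation: [0.642, 3.074, 0.002]
contact_force: [1.0, 0.7, 0.4]
grip_width: 0.0857
```

Emit:
jog_arm:
  plan:
    - [[0, 0, 0], 0]
    - [[0, 0, 0], 0]
    - [[0, 0, 0], 0]
    - [[0, 0, 0], 0]
    - [[0, 0, 0], 0]
    - [[0, 0, 0], 0]
    - [[0, 0, 0], 0]
    - [[0, 0, 0], 0]
  hand: 4
  grip_force: 50

```text
clock: 2.9
tcp_pos: [0.4694, 0.2505, 0.1054]
orientation: [0.644, 3.074, 0.002]
contact_force: [-2.1, -1.5, 7.8]
grip_width: 0.055
```

```bash
python3 - <<'E'
from h import *
state();f=grab_frame("wrist");cv2.imwrite("pics/w2.png",f[:,:,::-1])
E
```

```text
{'clock': 2.9, 'joints': [-0.7037, 0.5268, 0.1211, 2.0495, -0.1131, 0.5695, 0.6541], 'tcp_pos': [0.4694, 0.2505, 0.1054], 'orientation': [0.644, 3.0737, 0.0022], 'contact_force': [-2.0956, -1.5444, 7.7609], 'moment': [-0.4243, 0.4064, 0.0248], 'grip_width': 0.055}
jaw yaw 66.33171575579777 tilt [ 0.0014  0.0011 -1.    ]
```

Emit:
jog_arm:
  plan:
    - [[0, 0, 2], 0]
    - [[0, 0, 4], 0]
    - [[0, 0, 4], 0]
    - [[0, 0, 4], 0]
    - [[0, 0, 4], 0]
    - [[0, 0, 2], 0]
    - [[0, 0, 0], 0]

```text
clock: 3.65
tcp_pos: [0.4699, 0.2509, 0.3074]
orientation: [0.643, 3.07, 0.008]
contact_force: [0.2, 0.4, -1.9]
grip_width: 0.0552
```

Emit:
jog_arm:
  plan:
    - [[0.9, -2, 0], 0]
    - [[1.6, -4, 0], 0]
    - [[1.6, -4, 0], 0.05]
    - [[1.6, -4, 0], 0.05]
    - [[1.6, -4, 0], 0.05]
    - [[1.6, -4, 0], 0.05]
    - [[1.6, -4, 0], 0.05]
    - [[1.6, -4, 0], 0.05]
    - [[1.6, -4, 0], 0.05]
    - [[1.6, -4, 0], 0.05]
    - [[1.6, -4, 0], 0]
    - [[1.2, -3, 0], 0]

```text
clock: 4.85
tcp_pos: [0.6491, -0.2028, 0.3015]
orientation: [-0.024, -3.138, 0.001]
contact_force: [0.2, 0.0, -2.8]
grip_width: 0.0552
```

Emit:
jog_arm:
  plan:
    - [[0, -2, 0], 0]
    - [[0, 0, 0], 0]
    - [[0, 0, 0], 0]

```text
clock: 5.15
tcp_pos: [0.6489, -0.2196, 0.3018]
orientation: [-0.022, -3.138, -0.002]
contact_force: [-0.7, 0.4, -2.5]
grip_width: 0.0552
```

```bash
python3 - <<'E'
from h import *
state();f=grab_frame("wrist");cv2.imwrite("pics/w3.png",f[:,:,::-1])
cv2.imwrite("pics/w3b.png",cv2.resize(f[:,:,::-1],(800,600),interpolation=2))
E
```

```text
{'clock': 5.15, 'joints': [0.0243, 0.5094, 0.3082, 1.5442, -0.1655, 1.117, 1.9259], 'tcp_pos': [0.6489, -0.2196, 0.3018], 'orientation': [-0.0218, -3.1384, -0.0016], 'contact_force': [-0.6528, 0.3761, -2.4756], 'moment': [0.0279, -0.0398, -0.0138], 'grip_width': 0.0552}
jaw yaw 89.20299017931328 tilt [-0.0031  0.0011 -1.    ]
```

View pics/w3b.png

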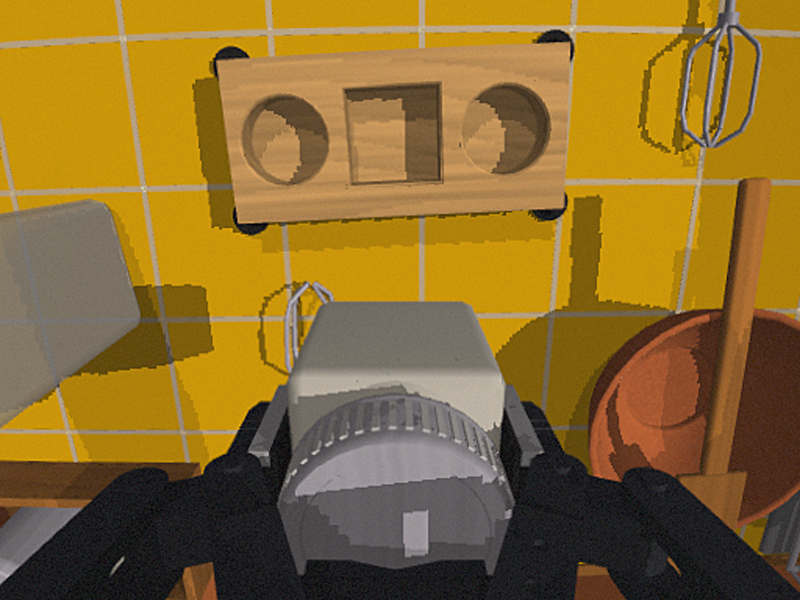

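```bash
python3 - <<'E'
from h import *
c=get_calibration("wrist");f=cv2.imread("pics/w3.png");g=cv2.cvtColor(f,cv2.COLOR_BGR2GRAY)
b=np.array([[217,62],[571,42],[566,207],[237,222]],np.float32)/1.5625
p=np.array([[344,88],[441,82],[442,184],[349,186]],np.float32)/1.5625
for n,q in(("block",b),("pocket",p)):
    s=cv2.cornerSubPix(g,q.reshape(-1,1,2).copy(),(4,4),(-1,-1),(3,50,.01)).reshape(-1,2)
    for t in(q,s):
        w=onz(c,t,.036);e=np.roll(w,-1,0)-w
        print(n,w.mean(0),np.round(np.linalg.norm(e,axis=1),4),np.round(np.degrees(np.arctan2(e[:,1],e[:,0])),2),np.round(t-q,1).tolist() if t is s else "")
# jar in hand: shoulder/base edges relative to image
j=np.array([[318,303],[468,303],[497,372],[294,374]])/1.5625
o=get_obs();zb=o["tcp_pos"][2]-.1054
print(onz(c,j[:2],zb+.004),onz(c,j[2:],zb+.062))
E
```

```text
block [ 0.56845505 -0.21530928] [0.2139 0.0992 0.2156 0.0976] [  92.4     2.74  -88.03 -178.25] 
block [ 0.56796936 -0.21600988] [0.2162 0.0999 0.2166 0.1008] [  92.07    2.7   -87.69 -177.58] [[-2.5, -2.200000047683716], [0.20000000298023224, -1.0], [0.10000000149011612, -0.20000000298023224], [-0.699999988079071, 1.100000023841858]]
pocket [ 0.56892671 -0.21739246] [0.0592 0.0612 0.0596 0.059 ] [  92.71    1.36  -89.43 -179.06] 
pocket [ 0.56808037 -0.21760296] [0.0597 0.06   0.0598 0.0581] [  93.07    2.35  -88.75 -177.81] [[-1.100000023841858, -0.10000000149011612], [-0.6000000238418579, -0.5], [0.5, -1.7999999523162842], [0.20000000298023224, -1.100000023841858]]
[[ 0.6248486  -0.24469159]
 [ 0.62546238 -0.19221982]] [[ 0.62426606 -0.19317383]
 [ 0.62420663 -0.24236681]]
```

Emit:
jog_arm:
  plan:
    - [[-2, 0.1, 0], 0.05]
    - [[-3.4, 0, 0], 0]
    - [[-2, 0, -2], 0]
    - [[-1, 0, -4], 0]
    - [[0, 0, -4], 0]
    - [[0, 0, -3], 0]
    - [[0, 0, -2], 0]
    - [[0, 0, 0], 0]
    - [[0, 0, 0], 0]

```text
clock: 6.1
tcp_pos: [0.5661, -0.2175, 0.1541]
orientation: [0.061, -3.141, -0.001]
contact_force: [0.4, -0.5, -2.7]
grip_width: 0.0553
```

```bash
python3 - <<'E'
from h import *
state();f=grab_frame("wrist");cv2.imwrite("pics/w4.png",f[:,:,::-1])
cv2.imwrite("pics/w4b.png",cv2.resize(f[50:290,90:410,::-1],(800,600),interpolation=2))
E
```

```text
{'clock': 6.1, 'joints': [0.0729, 0.5524, 0.2558, 1.8577, -0.1954, 0.7561, 2.0445], 'tcp_pos': [0.5661, -0.2175, 0.1541], 'orientation': [0.0609, -3.1408, -0.0008], 'contact_force': [0.4086, -0.5464, -2.6889], 'moment': [-0.0073, -0.0361, 0.071], 'grip_width': 0.0553}
jaw yaw 92.22125458765964 tilt [-2.e-04  5.e-04 -1.e+00]
```

View pics/w4b.png

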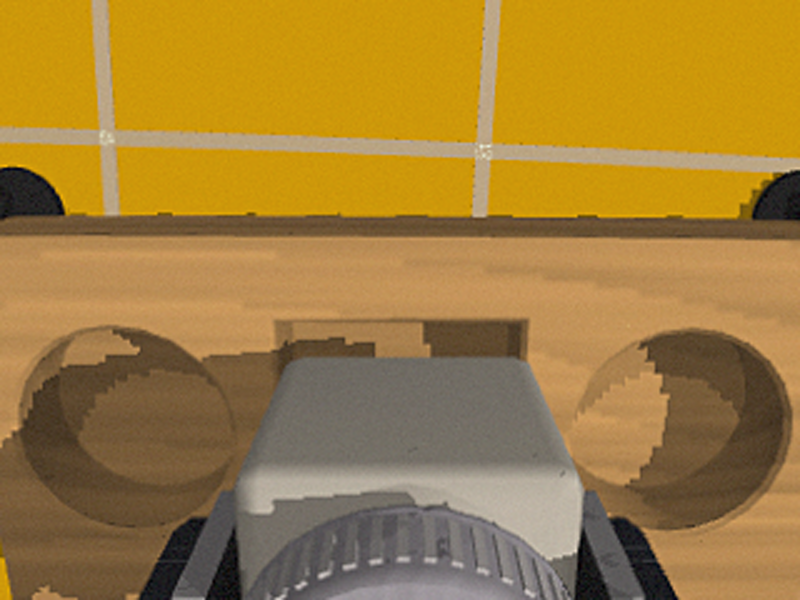

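```bash
python3 - <<'E'
from h import *
c=get_calibration("wrist");T=lambda p:np.array([90,50])+np.array(p,float)/2.5-.3
o=get_obs();zb=o["tcp_pos"][2]-.1054
M=R.from_rotvec(o["orientation"]).as_matrix()[:2,:2]
rel=lambda w:np.round((w-o["tcp_pos"][:2])@M*1000,1).tolist()
print("zb",zb)
print("pocket",rel(onz(c,T([[276,320],[402,320],[529,320]]),.036)))
print("block far edge",rel(onz(c,T([[110,237],[402,237],[690,239]]),.036)))
print("jar foot",rel(onz(c,T([[287,364],[409,357],[534,364]]),zb+.004)), rel(onz(c,T([[284,357]]),zb)))
print("jar shoulder",rel(onz(c,T([[240,475],[409,468],[580,475]]),zb+.062)))
print("round holes",rel(onz(c,T([[127,426],[683,430]]),.036)))
# same bottom edge pixel if viewed
E
```

```text
zb 0.04959853619196941
pocket [[28.1, -31.1], [28.1, -1.2], [28.1, 29.0]]
block far edge [[48.0, -68.7], [47.9, -1.1], [47.7, 65.5]]
jar foot [[22.9, -26.2], [24.6, 0.5], [23.0, 27.8]] [[23.3, -27.4]]
jar shoulder [[24.5, -25.3], [25.7, 0.3], [24.5, 26.3]]
round holes [[0.8, -69.7], [-0.2, 68.9]]
```

Emit:
jog_arm:
  plan:
    - [[-0.15, -0.15, -0.5], 0]
    - [[0, 0, -0.5], 0]
    - [[0, 0, 0], 0]
    - [[0, 0, 0], 0]

```text
clock: 6.55
tcp_pos: [0.5643, -0.2202, 0.144]
orientation: [-0.058, 3.141, 0.0]
contact_force: [-0.1, -0.1, -2.9]
grip_width: 0.0555
```

```bash
python3 - <<'E'
from h import *
state();f=grab_frame("wrist");cv2.imwrite("pics/w5.png",f[:,:,::-1])
cv2.imwrite("pics/w5b.png",cv2.resize(f[140:260,170:330,::-1],(800,600),interpolation=2))
E
```

```text
{'clock': 6.55, 'joints': [0.0809, 0.5658, 0.2517, 1.8643, -0.2003, 0.7359, 2.0519], 'tcp_pos': [0.5643, -0.2202, 0.144], 'orientation': [-0.0583, 3.141, 0.0001], 'contact_force': [-0.1283, -0.0723, -2.9201], 'moment': [0.0359, -0.0076, -0.0014], 'grip_width': 0.0555}
jaw yaw 92.12515585622542 tilt [ 1.e-04  1.e-04 -1.e+00]
```

View pics/w5b.png

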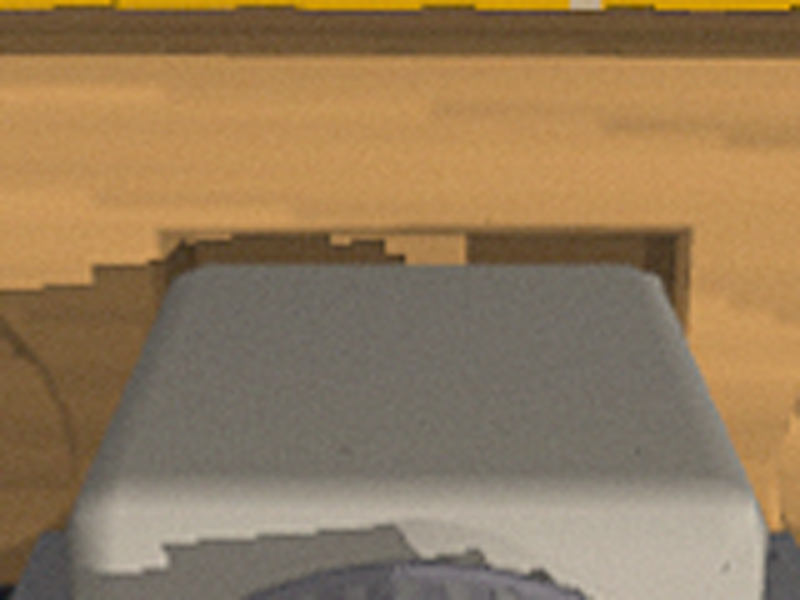

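```bash
python3 - <<'E'
from h import *
c=get_calibration("wrist");T=lambda p:np.array([170,140])+np.array(p,float)/5-.4
o=get_obs();zb=o["tcp_pos"][2]-.1054
M=R.from_rotvec(o["orientation"]).as_matrix()[:2,:2]
rel=lambda w:np.round((w-o["tcp_pos"][:2])@M*1000,1).tolist()
print("pocket",rel(onz(c,T([[158,230],[690,230]]),.036)),"edge",rel(onz(c,T([[400,56]]),.036)))
print("jar foot",rel(onz(c,T([[170,290],[417,264],[664,290]]),zb+.004)))
print("jar shoulder",rel(onz(c,T([[72,520],[417,475],[764,520]]),zb+.062)))
E
```

```text
pocket [[26.6, -28.8], [26.7, 31.1]] edge [[46.4, -1.5]]
jar foot [[21.7, -26.8], [24.8, 0.3], [21.8, 27.4]]
jar shoulder [[22.9, -26.0], [26.7, 0.2], [23.0, 26.7]]
```

Emit:
jog_arm:
  plan:
    - [[0, 0.07, -0.3], 0]
    - [[0, 0, -0.3], 0]
    - [[0, 0, -0.3], 0]
    - [[0, 0, -0.3], 0]
    - [[0, 0, 0], 0]

```text
clock: 7.1
tcp_pos: [0.5639, -0.2194, 0.1313]
orientation: [0.058, -3.14, -0.0]
contact_force: [0.7, 0.7, -2.8]
grip_width: 0.0552
```

Emit:
jog_arm:
  plan:
    - [[0, 0, -0.4], 0]
    - [[0, 0, -0.4], 0]
    - [[0, 0, -0.4], 0]
    - [[0, 0, -0.2], 0]
    - [[0, 0, -0.1], 0]
    - [[0, 0, 0], 0]

```text
clock: 7.7
tcp_pos: [0.5642, -0.2195, 0.1167]
orientation: [0.058, -3.141, -0.0]
contact_force: [0.6, 0.1, -3.6]
grip_width: 0.0549
```

Emit:
jog_arm:
  plan:
    - [[0, 0, -0.1], 0]
    - [[0, 0, -0.1], 0]
    - [[0, 0, 0], 0]
    - [[0, 0, 0], 0]

```text
clock: 8.1
tcp_pos: [0.5643, -0.2195, 0.1149]
orientation: [-0.058, 3.141, 0.0]
contact_force: [-0.3, 0.2, -2.7]
grip_width: 0.055
```

Emit:
jog_arm:
  plan:
    - [[0, 0, -0.1], 0]
    - [[0, 0, -0.1], 0]
    - [[0, 0, 0], 0]
    - [[0, 0, 0], 0]

```text
clock: 8.5
tcp_pos: [0.5644, -0.2196, 0.1144]
orientation: [-0.058, 3.141, 0.001]
contact_force: [-5.0, 1.9, 11.0]
grip_width: 0.055
```

Emit:
jog_arm:
  plan:
    - [[0, 0, 0], 0]
    - [[0, 0, 0], 0]
    - [[0, 0, 0], 0]
    - [[0, 0, 0], 0]
    - [[0, 0, 0], 0]
    - [[0, 0, 0], 0]
  hand: 8.5

```text
clock: 9.1
tcp_pos: [0.5643, -0.2195, 0.1128]
orientation: [0.058, -3.141, -0.0]
contact_force: [-0.2, 1.3, -0.4]
grip_width: 0.0851
```

Emit:
jog_arm:
  plan:
    - [[0, 0, 2], 0]
    - [[0, 0, 4], 0]
    - [[0, 0, 4], -0.14]
    - [[0, 0, 4], -0.15]
    - [[0, 0, 4], -0.15]
    - [[0, 0, 0], -0.15]
    - [[0, 0, 0], -0.15]
    - [[0, 0, 0], -0.15]
    - [[0, 0, 0], -0.15]
    - [[0, 0, 0], -0.15]
    - [[0, 0, 0], 0]
    - [[0, 0, 0], 0]

```text
clock: 10.3
tcp_pos: [0.5643, -0.2193, 0.2928]
orientation: [-1.707, -2.637, 0.0]
contact_force: [0.4, 0.4, 0.3]
grip_width: 0.0852
```

```bash
python3 - <<'E'
from h import *
state();f=grab_frame("wrist");cv2.imwrite("pics/w6.png",f[:,:,::-1])
cv2.imwrite("pics/w6b.png",cv2.resize(f[:,:,::-1],(800,600),interpolation=2))
E
```

```text
{'clock': 10.3, 'joints': [-0.1791, 0.4191, 0.595, 1.7711, -0.2686, 1.0335, 0.9367], 'tcp_pos': [0.5643, -0.2193, 0.2928], 'orientation': [-1.7066, -2.6374, 0.0003], 'contact_force': [0.4467, 0.4098, 0.3104], 'moment': [0.0193, -0.0267, -0.0111], 'grip_width': 0.0852}
jaw yaw 24.186391503029636 tilt [-3.e-04 -1.e-04 -1.e+00]
```

View pics/w6b.png

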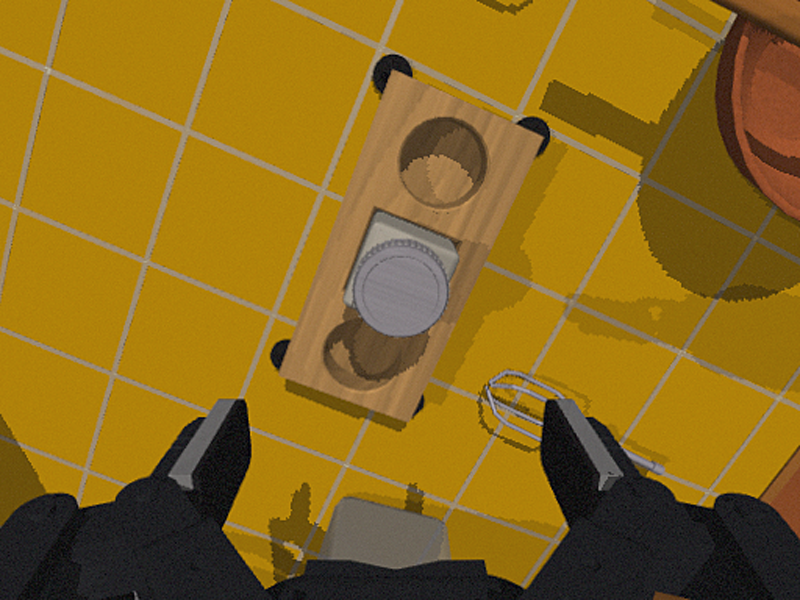

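```bash
python3 - <<'E'
from h import *
c=get_calibration("wrist");f=cv2.imread("pics/w6.png");g=cv2.cvtColor(f,cv2.COLOR_BGR2GRAY)
h=cv2.cvtColor(f,cv2.COLOR_BGR2HSV)
m=(h[...,1]<70).astype(np.uint8);m[:120]=0;m[225:]=0;m[:,:210]=0;m[:,300:]=0
m=cv2.morphologyEx(m,cv2.MORPH_OPEN,np.ones((5,5)))
p=max(cv2.findContours(m,0,1)[0],key=cv2.contourArea)[:,0].astype(float)
ctr=np.array([401,291])/1.5625;r=np.linalg.norm(p-ctr,axis=1)
p=p[(p[:,1]>ctr[1]-5)];print(len(p),np.round(np.percentile(np.linalg.norm(p-ctr,axis=1),[5,50,95]),1))
q=onz(c,p+ (p-ctr)/30*.5,.096)
s=np.linalg.lstsq(np.c_[2*q,np.ones(len(q))],(q**2).sum(1),rcond=None)[0];print("lid",s[:2],np.sqrt(s[2]+s[0]**2+s[1]**2))
print("canister",onz(c,np.array([[330,500],[445,520]])/1.5625,.23))
E
```

```text
99 [28.6 29.5 36.7]
lid [ 0.56506558 -0.21706921] 0.02821516735581118
canister [[ 0.55754173 -0.25310588]
 [ 0.59371209 -0.24532278]]
```

```bash
python3 - <<'E'
from h import *
c=get_calibration("wrist");f=cv2.imread("pics/w6.png")
print("can base",onz(get_calibration("scene"),[[85,208],[122,205],[103,210]],0),onz(get_calibration("side"),[[371,308],[400,330]],0), "top",onz(get_calibration("scene"),[[92,140]],.23),onz(get_calibration("side"),[[411,245]],.23))
h=cv2.cvtColor(f,cv2.COLOR_BGR2HSV)
m=(h[...,1]<70).astype(np.uint8);m[:120]=0;m[225:]=0;m[:,:210]=0;m[:,300:]=0
p=np.argwhere(cv2.Canny(cv2.cvtColor(f,cv2.COLOR_BGR2GRAY),60,150))[:,::-1].astype(float)
ctr=np.array([401,291])/1.5625;r=np.linalg.norm(p-ctr,axis=1)
p=p[(r>27.5)&(r<31.5)&(p[:,1]>ctr[1]-3)]
q=onz(c,p,.096)
s=np.linalg.lstsq(np.c_[2*q,np.ones(len(q))],(q**2).sum(1),rcond=None)[0];print("lid",s[:2],np.sqrt(s[2]+s[0]**2+s[1]**2),len(p))
print(onz(c,ctr[None],.096))
E
```

```text
can base [[ 0.6987576  -0.52304076]
 [ 0.67214263 -0.41246936]
 [ 0.70326092 -0.46175394]] [[ 0.62612067 -0.42837019]
 [ 0.6287822  -0.51246621]] top [[ 0.68135655 -0.45102675]] [[ 0.65355563 -0.46785465]]
lid [ 0.56777983 -0.21901003] 0.025013839422502515 134
[[ 0.56754197 -0.21799987]]
```

Emit:
jog_arm:
  plan:
    - [[0.2, 0.1, -3], 0]
    - [[0, 0, -4], 0]
    - [[0, 0, -4], 0]
    - [[0, 0, -2], 0]
    - [[0, 0, -1.3], 0]
    - [[0, 0, 0], 0]
    - [[0, 0, 0], 0]

```text
clock: 11.05
tcp_pos: [0.5668, -0.2189, 0.1508]
orientation: [1.711, 2.633, 0.001]
contact_force: [0.4, -0.1, 0.9]
grip_width: 0.0848
```

Emit:
jog_arm:
  plan:
    - [[0, 0, 0], 0]
    - [[0, 0, 0], 0]
    - [[0, 0, 0], 0]
    - [[0, 0, 0], 0]
    - [[0, 0, 0], 0]
    - [[0, 0, 0], 0]
    - [[0, 0, 0], 0]
    - [[0, 0, 0], 0]
  hand: 4
  grip_force: 90

```text
clock: 11.85
tcp_pos: [0.5671, -0.2187, 0.1516]
orientation: [1.711, 2.632, 0.002]
contact_force: [-1.1, 0.8, 8.3]
grip_width: 0.0502
```

```bash
python3 - <<'E'
from h import *
state();f=grab_frame("wrist")
cv2.imwrite("pics/w7b.png",cv2.resize(f[80:,50:460,::-1],(800,593),interpolation=2))
E
```

```text
{'clock': 11.85, 'joints': [-0.1002, 0.5963, 0.4984, 1.8694, -0.396, 0.7724, 1.0313], 'tcp_pos': [0.5671, -0.2187, 0.1516], 'orientation': [1.711, 2.6324, 0.002], 'contact_force': [-1.0988, 0.7977, 8.2986], 'moment': [0.2757, 0.3197, -0.0365], 'grip_width': 0.0502}
jaw yaw 23.955044916163864 tilt [ 0.0024  0.     -1.    ]
```

View pics/w7b.png

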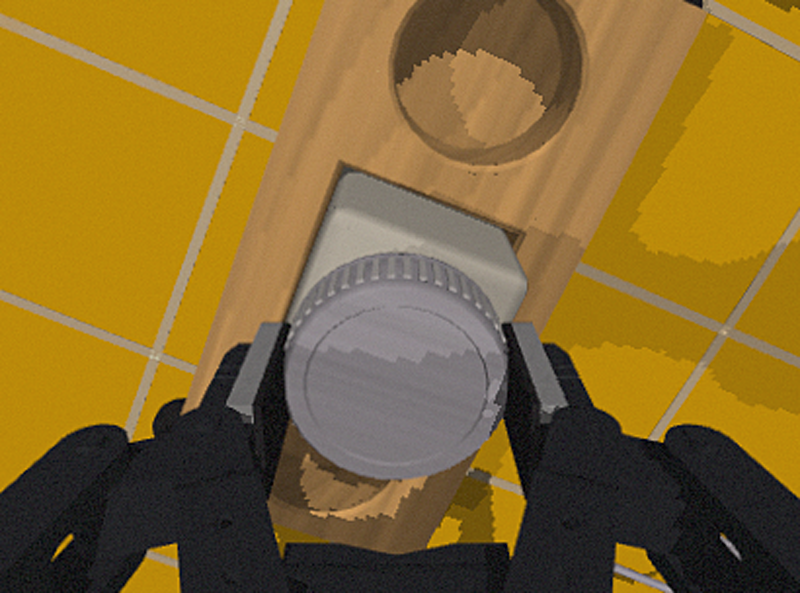

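Emit:
jog_arm:
  plan:
    - [[0, 0, 0], 0.04]
    - [[0, 0, 0], 0.04]
    - [[0, 0, 0], 0.04]

```text
clock: 12.2
tcp_pos: [0.5673, -0.219, 0.1517]
orientation: [1.548, 2.73, 0.002]
contact_force: [-0.9, 1.0, 8.2]
grip_width: 0.0507
```

```bash
python3 - <<'E'
from h import *
state()
E
```

```text
{'clock': 12.2, 'joints': [-0.0777, 0.5894, 0.4667, 1.8676, -0.3693, 0.7673, 1.1289], 'tcp_pos': [0.5673, -0.219, 0.1517], 'orientation': [1.5482, 2.7302, 0.0017], 'contact_force': [-0.8901, 0.9642, 8.2225], 'moment': [0.0968, 0.2543, -0.1522], 'grip_width': 0.0507}
jaw yaw 30.889372013224026 tilt [ 3.1e-03 -5.0e-04 -1.0e+00]
```

Emit:
jog_arm:
  plan:
    - [[0, 0, 0], 0.04]
    - [[0, 0, 0], 0.04]
    - [[0, 0, 0], 0.04]

```text
clock: 12.5
tcp_pos: [0.5675, -0.2191, 0.1519]
orientation: [1.381, 2.818, 0.001]
contact_force: [-0.6, 0.5, 8.4]
grip_width: 0.0506
```

```bash
python3 - <<'E'
from h import *
state()
f=grab_frame("wrist");cv2.imwrite("pics/w8.png",f[:,:,::-1])
E
```

```text
{'clock': 12.5, 'joints': [-0.0552, 0.5829, 0.4351, 1.8658, -0.3429, 0.7631, 1.2257], 'tcp_pos': [0.5675, -0.2191, 0.1519], 'orientation': [1.3814, 2.8177, 0.0015], 'contact_force': [-0.6336, 0.4856, 8.3631], 'moment': [0.123, 0.1419, -0.1723], 'grip_width': 0.0506}
jaw yaw 37.76605454085592 tilt [ 3.6e-03 -7.0e-04 -1.0e+00]
```

Emit:
jog_arm:
  plan:
    - [[0, 0, 0], 0.06]
    - [[0, 0, 0], 0.06]
    - [[0, 0, 0], 0.06]
    - [[0, 0, 0], 0.06]
    - [[0, 0, 0], 0.06]

```text
clock: 13.05
tcp_pos: [0.5679, -0.2191, 0.1522]
orientation: [0.943, 2.992, 0.001]
contact_force: [-1.1, 0.1, 8.8]
grip_width: 0.0502
```

```bash
python3 - <<'E'
from h import *
state()
f=grab_frame("wrist");cv2.imwrite("pics/w9.png",f[:,:,::-1])
E
```

```text
{'clock': 13.05, 'joints': [0.0017, 0.5691, 0.3557, 1.8614, -0.278, 0.755, 1.4692], 'tcp_pos': [0.5679, -0.2191, 0.1522], 'orientation': [0.9431, 2.992, 0.0007], 'contact_force': [-1.1163, 0.0766, 8.809], 'moment': [0.0872, 0.1217, -0.128], 'grip_width': 0.0502}
jaw yaw 55.01003268723645 tilt [ 4.4e-03 -9.0e-04 -1.0e+00]
```

Emit:
jog_arm:
  plan:
    - [[0, 0, 0], 0.06]
    - [[0, 0, 0], 0.06]
    - [[0, 0, 0], 0.06]
    - [[0, 0, 0], 0.06]
    - [[0, 0, 0], 0.06]

```text
clock: 13.6
tcp_pos: [0.5676, -0.2192, 0.1522]
orientation: [0.486, 3.1, -0.001]
contact_force: [0.3, -0.6, 9.1]
grip_width: 0.0507
```

```bash
python3 - <<'E'
from h import *
state()
f=grab_frame("wrist");cv2.imwrite("pics/w10.png",f[:,:,::-1])
w7=cv2.resize(cv2.imread("pics/w7b.png"),(410,304))
ims=[w7[100:170,90:215]]+[cv2.imread(f"pics/w{i}.png")[180:250,140:265] for i in(8,9,10)]
ims=[cv2.resize(cv2.convertScaleAbs(i,alpha=1.3),(400,224),interpolation=2) for i in ims]
cv2.imwrite("pics/cmp.png",np.vstack([np.hstack(ims[:2]),np.hstack(ims[2:])]))
E
```

```text
{'clock': 13.6, 'joints': [0.0592, 0.5588, 0.2771, 1.8575, -0.2146, 0.75, 1.7133], 'tcp_pos': [0.5676, -0.2192, 0.1522], 'orientation': [0.4858, 3.0997, -0.0007], 'contact_force': [0.3418, -0.5592, 9.1135], 'moment': [0.1001, 0.193, -0.114], 'grip_width': 0.0507}
jaw yaw 72.18710004850584 tilt [ 0.004  -0.0011 -1.    ]
```

Emit:
jog_arm:
  plan:
    - [[0, 0, 0], 0.06]
    - [[0, 0, 0], 0.06]
    - [[0, 0, 0], 0.06]
    - [[0, 0, 0], 0.06]
    - [[0, 0, 0], 0.04]
    - [[0, 0, 0], 0]

```text
clock: 14.25
tcp_pos: [0.5676, -0.2193, 0.1522]
orientation: [0.05, 3.137, -0.002]
contact_force: [-0.6, -0.2, 8.4]
grip_width: 0.0502
```

```bash
python3 - <<'E'
from h import *
state()
f=grab_frame("wrist");cv2.imwrite("pics/w11.png",f[:,:,::-1])
im=[cv2.imread(f"pics/w{i}.png")[170:290,140:365] for i in(8,9,10,11)]
im=[cv2.resize(cv2.convertScaleAbs(i,alpha=1.2),(400,213),interpolation=2) for i in im]
cv2.imwrite("pics/cmp.png",np.vstack([np.hstack(im[:2]),np.hstack(im[2:])]))
E
```

```text
{'clock': 14.25, 'joints': [0.1134, 0.5517, 0.204, 1.8537, -0.1567, 0.7475, 1.9416], 'tcp_pos': [0.5676, -0.2193, 0.1522], 'orientation': [0.0501, 3.1373, -0.0018], 'contact_force': [-0.5852, -0.2047, 8.4353], 'moment': [0.0123, 0.2172, 0.1068], 'grip_width': 0.0502}
jaw yaw 88.17035362903283 tilt [ 0.0039 -0.0012 -1.    ]
```

View pics/cmp.png

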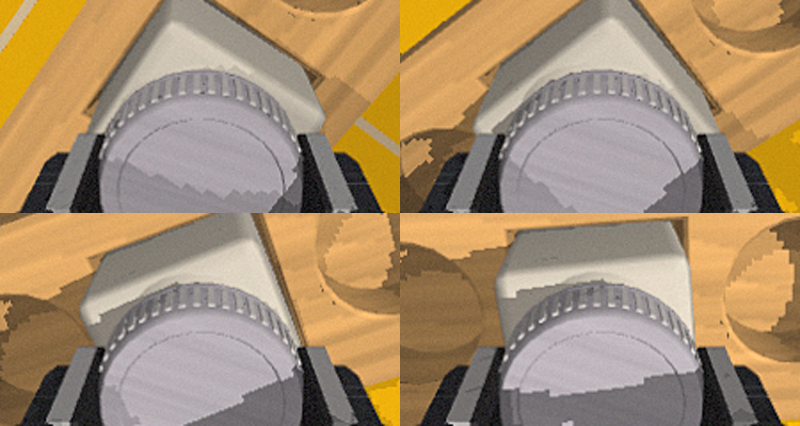

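```bash
python3 - <<'E'
import cv2,numpy as np
w7=cv2.resize(cv2.imread("pics/w7b.png"),(410,304),interpolation=cv2.INTER_AREA)
F={7:(w7,(394/1.951,390/1.951))}
for i in(8,9,10,11): F[i]=(cv2.imread(f"pics/w{i}.png"),(394/1.951+50,390/1.951+80))
F[6]=(cv2.imread("pics/w6.png"),(401/1.5625,292/1.5625))
for i,(f,c) in F.items():
    g=cv2.GaussianBlur(cv2.cvtColor(f,cv2.COLOR_BGR2GRAY).astype(np.float32),(0,0),.8)
    gx=cv2.Sobel(g,-1,1,0);gy=cv2.Sobel(g,-1,0,1)
    Y,X=np.indices(g.shape);R=36 if i!=6 else 20
    m=((X-c[0])**2+(Y-c[1])**2<R*R)&(np.hypot(gx,gy)<14)
    if i==7:m&=True
    a=.5*np.degrees(np.arctan2(2*(gx*gy)[m].sum(),((gx**2-gy**2))[m].sum()))
    coh=np.hypot(2*(gx*gy)[m].sum(),(gx**2-gy**2)[m].sum())/(gx**2+gy**2)[m].sum()
    print(i,"streak dir",round(a+90,1),"coh",round(float(coh),2))
E
```

```text
7 streak dir 17.3 coh 0.64
8 streak dir 17.1 coh 0.62
9 streak dir 17.3 coh 0.58
10 streak dir 17.3 coh 0.6
11 streak dir 15.6 coh 0.51
6 streak dir 18.2 coh 0.7
```

Emit:
jog_arm:
  plan:
    - [[0, 0, 0.1], 0]
    - [[0, 0, 0.1], 0]
    - [[0, 0, 0.1], 0]
    - [[0, 0, 0.1], 0]
    - [[0, 0, 0], 0]
    - [[0, 0, 0], 0]

```text
clock: 14.9
tcp_pos: [0.5663, -0.2187, 0.1539]
orientation: [0.052, 3.141, -0.0]
contact_force: [-0.1, -1.9, 2.0]
grip_width: 0.0505
```

Emit:
jog_arm:
  plan:
    - [[0, 0, 0.1], 0]
    - [[0, 0, 0.1], 0]
    - [[0, 0, 0.1], 0]
    - [[0, 0, 0.1], 0]
    - [[0, 0, 0], 0]
    - [[0, 0, 0], 0]

```text
clock: 15.5
tcp_pos: [0.566, -0.2185, 0.1578]
orientation: [-0.052, -3.141, -0.0]
contact_force: [-0.1, -1.1, -1.2]
grip_width: 0.0502
```

```bash
python3 - <<'E'
from h import *
for _ in range(4):
    grab_frame("side");o=get_obs();print(np.round(o["contact_force"],2),np.round(o["moment"],3),o["tcp_pos"])
f=grab_frame("wrist");cv2.imwrite("pics/w12.png",f[:,:,::-1])
E
```

```text
[-1.19 -0.68 -0.32] [-0.112  0.093  0.003] [ 0.56607492 -0.21851375  0.15782504]
[ 0.44 -0.41  0.05] [-0.132  0.019 -0.013] [ 0.56608539 -0.21849547  0.15781887]
[-0.84 -0.64 -0.83] [-0.133  0.077 -0.032] [ 0.56612825 -0.21850357  0.15783717]
[-0.45 -0.9  -0.95] [-0.142  0.057 -0.052] [ 0.566147   -0.21848793  0.157828  ]
```

Emit:
jog_arm:
  plan:
    - [[0, 0, 0.2], 0]
    - [[0, 0, 0.3], 0]
    - [[0, 0, 0.4], 0]
    - [[0, 0, 0.5], 0]
    - [[0, 0, 0.5], 0]
    - [[0, 0, 0.5], 0]
    - [[0, 0, 0.3], 0]
    - [[0, 0, 0.2], 0]
    - [[0, 0, 0], 0]
    - [[0, 0, 0], 0]
    - [[0, 0, 0], 0]

```text
clock: 16.85
tcp_pos: [0.5661, -0.2184, 0.1866]
orientation: [-0.051, -3.141, -0.0]
contact_force: [-0.2, 0.6, -1.2]
grip_width: 0.0504
```

```bash
python3 - <<'E'
from h import *
state();f=grab_frame("wrist");cv2.imwrite("pics/w13.png",f[:,:,::-1])
s=grab_frame("side");a=grab_frame("scene")
i1=cv2.resize(f[70:270,100:400,::-1],(800,300+0),interpolation=2) if 0 else cv2.resize(f[60:310,100:400,::-1],(400,333),interpolation=2)
i2=cv2.resize(s[190:323,220:380,::-1],(400,333),interpolation=2)
i3=cv2.resize(a[120:220,140:260,::-1],(320,267),interpolation=2)
im=np.zeros((600,800,3),np.uint8);im[:333,:400]=i1;im[:333,400:]=i2;im[333:,:320]=i3
cv2.imwrite("pics/fin.png",im)
E
```

```text
{'clock': 16.85, 'joints': [0.1021, 0.504, 0.2169, 1.8366, -0.1431, 0.8166, 1.9291], 'tcp_pos': [0.5661, -0.2184, 0.1866], 'orientation': [-0.0514, -3.1407, -0.0002], 'contact_force': [-0.1717, 0.5643, -1.2367], 'moment': [-0.0243, -0.0054, 0.0269], 'grip_width': 0.0504}
jaw yaw 88.12455039883018 tilt [-5.e-04  2.e-04 -1.e+00]
```

View pics/fin.png

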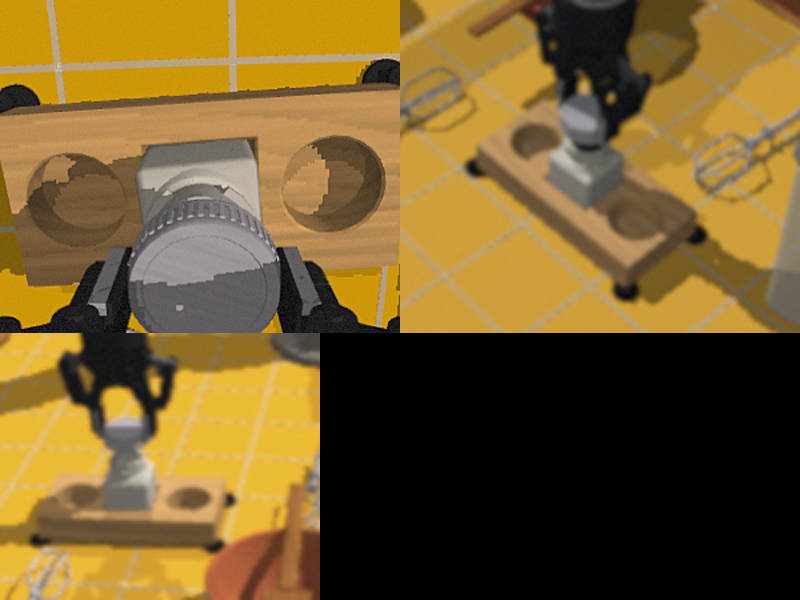

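```bash
python3 - <<'E'
import cv2,numpy as np
G=[cv2.imread(f"pics/w{i}.png",0) for i in(10,11,12,13)]
for b in((205,235,190,310),(218,275,200,300),(255,290,210,290)):
    t=G[1][b[0]:b[1],b[2]:b[3]]
    for g,n in zip(G,(10,11,12,13)):
        r=cv2.matchTemplate(g[b[0]-8:b[1]+8,b[2]-8:b[3]+8],t,5);_,v,_,l=cv2.minMaxLoc(r);print(b,n,l[0]-8,l[1]-8,round(v,2))
E
```

```text
(205, 235, 190, 310) 10 0 0 0.52
(205, 235, 190, 310) 11 0 0 1.0
(205, 235, 190, 310) 12 0 0 0.89
(205, 235, 190, 310) 13 0 0 0.72
(218, 275, 200, 300) 10 0 0 0.75
(218, 275, 200, 300) 11 0 0 1.0
(218, 275, 200, 300) 12 0 0 0.92
(218, 275, 200, 300) 13 0 0 0.9
(255, 290, 210, 290) 10 4 8 0.62
(255, 290, 210, 290) 11 0 0 1.0
(255, 290, 210, 290) 12 -3 2 0.91
(255, 290, 210, 290) 13 1 1 0.93
```

```bash
python3 -c "
from bench import *
print(hand_in())"
```

```text
the job is handed in; nothing more can be done
None
```

The job is handed in at about 17 s on the robot clock. The square jar stands in the block's square pocket, and the lid is off and still gripped.

**What I did:** I gripped the jar by its flat sides and set it in the pocket. It went in with no side force, and touched the floor with the jar's underside at about 9 mm, showing 11 N. I then let go, gripped the lid at 90 N, turned it about 64° anticlockwise and lifted it straight up.

**Last checks:**
- **Lid:** its underside is about 20 mm above the mouth. It did not slip while turning, since the brushed lines on its top turned with the gripper. It did not shift during the lift either, and the tool is tilted less than 0.001 rad, so I take it as level.
- **Jar:** the last pictures show it upright in the pocket with its neck bare. The force during the lift never went below about −1.2 N. When I carried the jar it read about −2.7 N, so the jar was not pulled up.
- **Bystanders:** I saw no contact with anything else, but I did not re-measure where each one stands.

**Disagreements:**
- **Camera positions:** readings of the jar and pocket differed by 1 to 3 mm between views. I used measurements of the jar relative to the pocket for the insertion.
- **Lid width:** the gripper reads 50 mm on the 54 mm lid, which I put down to give in the pads under load.
- **Lid-motion check:** one patch near the gripper matched 1 pixel off, which I took as shadow noise.

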